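Change over the interlocked drawers of a slide chest

TASK

We need the microscope slides in the left-hand drawer of the slide chest (left as seen from the robot), but the right-hand one was left open and the lock bar holds the left one. Push the right-hand drawer fully shut, swing the lock bar by its free end across to its stop on the right so that it locks that drawer, then pull the left-hand drawer out all the way and let go. Leave the things standing around where they are.

Things in the scene. Friction and masses are not known exactly. Their poses are not given: they have to be found in the camera images.
- chest: White fixed two-drawer slide chest, 360 wide x 290 deep x 110 high. Origin: middle of its front face (towards the robot) at table level; x points to its back, y to its left, z up. Drawer fronts 166 wide, from 10 to 98 mm above the table, centred at y = -88 (right-hand) and +88 (left-hand). The upright pin (18 mm thick) about which the lock bar turns stands on its top at x = 235, y = 0.
- drawer_right (a joint): How far the right-hand drawer (chest -y side) is out, m: 0 shut, 0.100 at its outer stop. It slides along the chest's -x, with about 1 N of friction, and stays where left. Starts open.
- drawer_left (a joint): The same for the left-hand drawer (chest +y side). It starts shut, held by the tab of the lock bar (it gives no more than about 17 mm until the bar is swung away).
- right_handle (a point): Middle of the right-hand drawer's steel bar handle: 10 mm thick, 100 long along chest y, 50 in front of the drawer front (45 clear gap behind the bar), 72 above the table; 8 mm standoffs at +-44 along it. Moves with the drawer. Axes as the chest's.
- left_handle (a point): The same on the left-hand drawer.
- bar_rib (a point): Middle of the upright dark steel rib (34 long along the bar, 8 thick, 26 high, 117 to 143 mm above the table) on the free end of the lock bar, a flat dark steel bar, 25 wide, 6 thick, 260 from pin to end, lying on the chest's top. 242.5 mm from the pin's axis. Axes: x along the bar to the pin, y across it.
- bar_end (a point): Lower edge of the bar's free end, over the tab. The bar turns from its left stop (0.30 rad off straight to the front, free end at the left-hand drawer, rib at chest y = +72) to its right stop (0.30 rad the other way, rib at chest y = -72, over the front edge). About 1 N at the end moves it; it stays where left. It starts 0.12 to 0.295 rad to the left.
- bar_tab (a point): Lower end of the tab under the bar's free end, 20 wide across the bar, 256.5 mm from the pin's axis, hanging to 24 mm below the chest's top just in front of the drawer fronts. It holds shut the drawer that it stands before, and the wall of an open drawer stops it from swinging to that side.
- rack_front (a point): Middle of the front wire of an open wire drying rack fixed above the chest's top: 6 mm wires along chest y every 27 mm, from right above the front face (chest x = 0) to x = 270, undersides 212 mm above the table (102 above the chest's top). Its 8 mm posts stand at chest y = +-172, x = 80 and 260.
- slide_box: Bystander: cardboard box 70 x 45 x 26 on the chest's top, to the right, under the rack. Origin under its centre.
- dish: Bystander: glass dish, 56 diameter, 16 high, on the chest's top, to the left, under the rack. Origin under its centre.
- beaker: Bystander: glass beaker, 72 diameter, 95 high, on the table left of the chest. Origin under its centre.
- stain_bottle: Bystander: amber bottle, 48 diameter, 100 high, on the table right of the chest. Origin under its centre.
- jar: Bystander: clear jar, 60 diameter, 80 high, on the table right of the chest. Origin under its centre.
- notebook: Bystander: notebook 150 x 105 x 12 lying on the table to the robot's right. Origin under its centre.
- brush: Bystander: 160 mm brush lying on the table to the robot's left. Origin under its middle.

How it is judged:
By the outcome, as a careful person would: the job done as asked, in the order asked, and still so for the second after the job is handed in, with the robot touching nothing.
It also fails if it takes over 54 s, if anything falls off the work surface, if the arm or the gripper's body presses on something with over 40 N, if the wrist force passes 120 N, or if a joint passes its speed limit or range.

ROBOT

A 6-joint arm with a two-finger parallel gripper is mounted at the origin on the work surface. World frame = base frame: x ahead of the robot, y to its left, z up, the work surface at z = 0. Lengths are in m, angles in rad, forces in N, time in s.
With the tool pointing down it reaches from about 0.3 to 0.775 m from the base axis. Payload 14.6 kg.
Tool frame: the origin (TCP) lies at the very end of the fingers, on their centre line; the grasp point (between the pads) lies 19 mm behind it; x points along the fingers, z is the direction in which the jaws open and shut, and the axes are right-handed (so a half turn about x gives the same grasp; the last joint's range is limited). The gripper opens to 94 mm and grips with 3 to 60 N. Pads are 16 mm wide; open, the fingers measure 119 mm over their backs; the gripper's body (75 mm by 177 mm) begins 78 mm behind the grasp point.
Start: joints at [-1.197, 0.3, 1.521, -0, 1.321, -0.067], TCP at [0.235, -0.497, 0.181] pointing down, gripper open.
Joint ranges: [-3.03, 3.03], [-0.79, 2.21], [0.23, 2.52], [-1.04, 4.18], [0, 3.07], [-2.55, 2.55]. Speed limits (rad/s): [2.22, 2.22, 2.57, 3.14, 3.14, 3.14].

INTERFACE

Orientations are given as [roll, pitch, yaw] about the fixed x, y, z axes, in that order (R = Rz(yaw) Ry(pitch) Rx(roll)).
In Python, from station import ctrl gives the robot as it stands. The module is installed in compiled form; this text tells all that it offers.
- The arm moves only by the tool servo_tool, never from a script. Its argument "motion" is one flat list of numbers, 4 for each row, row after row: the shift along the tool's x, y, z in mm, then the turn about the tool's x in degrees. In form: [dx, dy, dz, roll, dx, dy, dz, roll, ...]. A call has 1 to 20 rows; each row is the pose to reach, as a shift and turn from the pose commanded when the call began, along the tool's axes at that moment; what a row does not reach only later rows make up. A row lasts 1/8 s, in which the tool goes at most 62.5 mm and 10.7 degrees, less where a joint would pass 70% of its speed; a pose out of reach is approached as far as the arm can. A call with a gripper value outside its range is refused whole. "gripper" is the opening, from 0 (shut) to 1 (fully open), set as the call begins (left out, the last holds). The fingers move at their own pace and stop on an object; "force" is the grip in N (left out, the last holds). Time passes only in rows, so rows that repeat a pose let the fingers close. It gives the time, the measured TCP pose, the force and the opening at its end, in the units of the state.
- ctrl.get_obs(): the state, without advancing time (a new reading comes with each control period).
- ctrl.camera(name): name is "scene" or "top"; returns a dict with "color" (420x560x3 uint8, red, green, blue), "z_map" (420x560 float32, m along the optical axis (not along the pixel's ray), 0 where there is no reading), "fx", "fy", "cx", "cy" (pixels), "rvec" (rotation vector, rad) and "tvec" (3), from world to camera coordinates, as OpenCV has them. Camera axes: x right, y down, z forward; pixel columns grow to the right and rows downward; lengths in m; the calibration is good to about 2 mm. A picture is of the moment at which its call begins.
- ctrl.hand_in(): hands the job in, once; it reports no verdict.
The state is a dict: "time_s": time; "qpos": joint angles; "joint_vel": joint speeds; "tau": joint torques, N m; "ee_pos": TCP position; "eef_rot": TCP orientation; "force": force on the tool from outside, world axes, zero at the start; "moment": the same for the moment, N m; "grip_width": finger opening in m.
Only numpy, scipy, OpenCV 4.12 (cv2) and the standard library are available. Lean on these libraries where they do the work, as an engineer would, in place of code of your own. Each camera call takes 0.05 s, during which the arm holds its last target.

## Working session

There is one attempt and no reset: what is moved stays moved. The work goes in short steps, Python scripts to look and compute and a tool call to move; the robot and the scene stay as the last step left them, time stands still between calls to the robot, and variables do not carry over. Pictures are saved under pics/ and viewed, and the job is handed in when it is done.

Besides the shell and the picture viewer there is one more tool, called in YAML: its name, and indented under it one key for each argument. servo_tool: Moves the arm, as the interface text tells. Its arguments: {"type":"object","properties":{"motion":{"type":"array","items":{"type":"number"}},"gripper":{"type":"number"},"force":{"type":"number"}},"required":["motion"]}

```bash
mkdir -p pics; cat > h.py <<'E'
import numpy as np, cv2
from station import ctrl
from scipy.spatial.transform import Rotation as Ro
def cam(n):
    c=ctrl.camera(n); c['R']=cv2.Rodrigues(np.array(c['rvec'],float))[0]; c['t']=np.array(c['tvec'],float).ravel(); return c
def ray(c,u,v):
    d=c['R'].T@np.array([(u-c['cx'])/c['fx'],(v-c['cy'])/c['fy'],1.]); return -c['R'].T@c['t'],d
def onz(c,u,v,z):
    o,d=ray(c,u,v); return o+d*(z-o[2])/d[2]
def pt(c,u,v):
    o,d=ray(c,u,v); return o+d*float(c['z_map'][int(round(v)),int(round(u))])
def proj(c,P):
    p=c['R']@np.array(P)+c['t']; return c['fx']*p[0]/p[2]+c['cx'],c['fy']*p[1]/p[2]+c['cy']
def cloud(c):
    v,u=np.mgrid[0:420,0:560]; z=c['z_map']; P=np.stack([(u-c['cx'])/c['fx']*z,(v-c['cy'])/c['fy']*z,z],-1)
    W=(P-c['t'])@c['R']; W[z<=0]=np.nan; return W
def save(c,n): cv2.imwrite('pics/'+n,cv2.cvtColor(c['color'],cv2.COLOR_RGB2BGR))
def tri(c1,p1,c2,p2):
    o1,d1=ray(c1,*p1);o2,d2=ray(c2,*p2);A=np.stack([d1,-d2],1);s=np.linalg.lstsq(A,o2-o1,rcond=None)[0]
    a=o1+s[0]*d1;b=o2+s[1]*d2;return (a+b)/2,np.linalg.norm(a-b)
E
python3 - <<'E'
from h import *
for n in ['scene','top']:
    c=cam(n); save(c,n+'0.png'); print(n,c['fx'],c['cx'],c['cy'],-c['R'].T@c['t'],c['R'][2])
    np.savez('/tmp/%s0.npz'%n,**{k:c[k] for k in c})
o=ctrl.get_obs(); print(o)
E
```

```text
scene 429.70384673700613 273.14164277558456 212.16681416914935 [ 1.03456659 -0.42769426  1.13471743] [-0.40471716  0.35933559 -0.84088165]
top 457.8393570214964 278.21383276562125 206.10692567992157 [3.90369601e-01 1.13745006e-03 1.15464024e+00] [ 0.17743444  0.01466727 -0.98402332]
{'time_s': 0.1, 'qpos': array([-1.19658175e+00,  3.00408595e-01,  1.52149564e+00,  1.45503187e-06,
        1.32070837e+00, -6.65825999e-02]), 'joint_vel': array([-0.00044875, -0.00156535, -0.00219989,  0.00108227,  0.000697  ,
       -0.00047957]), 'tau': array([ 8.81064898e-04, -5.32647300e+01, -3.53285944e+01,  7.09631760e-02,
        2.34824186e-02, -3.24233440e-05]), 'ee_pos': array([ 0.23457679, -0.49718693,  0.18025677]), 'eef_rot': array([3.07362822, 1.56977638, 1.94362871]), 'force': array([-0.39091784,  0.03131437,  0.74865946]), 'moment': array([-0.02494965, -0.03752967, -0.01707695]), 'grip_width': 0.09380030305625156}
```

```bash
sleep 3; ls pics
```

```text
scene0.png
top0.png
```

View pics/scene0.png

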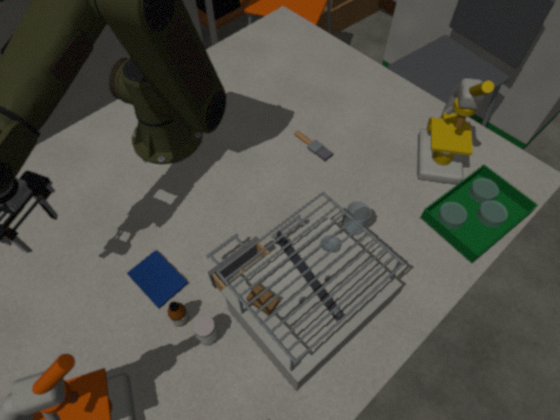

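View pics/top0.png

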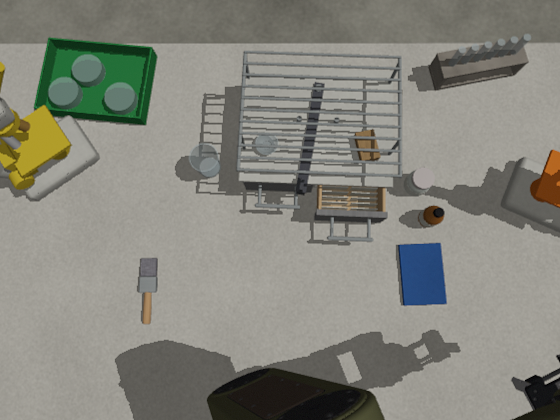

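Scene view: the chest is at about (310,290). Top view: chest at (320,120), right drawer open (handle about (351,235)), left handle about (278,204), bar from (319,90) to (303,190). I'll enlarge these.

```bash
python3 - <<'E'
from h import *
for n,(a,b,c_,d) in {'scene':(190,180,420,400),'top':(225,30,425,250)}.items():
    im=cv2.imread(f'pics/{n}0.png')[b:d,a:c_]; im=cv2.resize(im,None,fx=2.7,fy=2.7,interpolation=cv2.INTER_CUBIC); im=cv2.convertScaleAbs(im,alpha=1.3,beta=15); cv2.imwrite(f'pics/{n}0z.png',im)
for n in ['scene','top']:
    c=dict(np.load(f'/tmp/{n}0.npz')); W=cloud(c)
    z=W[...,2]; 
    m=(W[...,0]>.3)&(W[...,0]<1)&(abs(W[...,1])<.35)
    h,e=np.histogram(z[m],bins=np.arange(-.01,.26,.006)); print(n,[(round(float(e[i]),3),int(h[i])) for i in range(len(h)) if h[i]>60])
    r=m&(z>.205)&(z<.225); print(np.nanmin(W[r],0),np.nanmax(W[r],0))
    for lo,hi in((.212,.226),(.104,.114)):
        k=m&(z>lo)&(z<hi); R=cv2.minAreaRect(W[k][:,:2].astype(np.float32)*1000);print(lo,R, np.round(cv2.boxPoints(R)))
E
```

```text
scene [(-0.01, 624), (-0.004, 21661), (0.002, 7996), (0.008, 972), (0.014, 555), (0.02, 225), (0.026, 186), (0.032, 211), (0.038, 225), (0.044, 223), (0.05, 256), (0.056, 200), (0.062, 210), (0.068, 269), (0.074, 565), (0.08, 369), (0.086, 152), (0.092, 331), (0.098, 319), (0.104, 4365), (0.11, 6365), (0.116, 683), (0.122, 188), (0.128, 90), (0.134, 365), (0.206, 99), (0.212, 2738), (0.218, 1835)]
[ 0.62273134 -0.25666879  0.20513678] [0.91139222 0.10403564 0.2240536 ]
0.212 ((766.3761596679688, -75.60678100585938), (352.4783630371094, 276.80291748046875), 87.76722717285156) [[ 621. -246.]
 [ 898. -257.]
 [ 912.   95.]
 [ 635.  106.]]
0.104 ((770.2061157226562, -75.28311157226562), (361.6358337402344, 301.88922119140625), 87.71438598632812) [[ 612. -250.]
 [ 914. -262.]
 [ 928.   99.]
 [ 627.  111.]]
top [(-0.01, 5266), (-0.004, 37379), (0.002, 3583), (0.008, 1692), (0.014, 944), (0.02, 380), (0.026, 253), (0.032, 264), (0.038, 231), (0.044, 298), (0.05, 443), (0.056, 164), (0.062, 168), (0.068, 479), (0.074, 710), (0.08, 199), (0.086, 170), (0.092, 611), (0.098, 280), (0.104, 9029), (0.11, 3172), (0.116, 559), (0.122, 149), (0.128, 209), (0.134, 275), (0.206, 449), (0.212, 4741), (0.218, 522)]
[ 0.62225495 -0.25473568  0.20529014] [0.91112009 0.10546226 0.22278289]
0.212 ((767.3101196289062, -74.76377868652344), (349.7516174316406, 277.6022644042969), 87.74932861328125) [[ 622. -244.]
 [ 899. -255.]
 [ 913.   95.]
 [ 635.  105.]]
0.104 ((766.1338500976562, -74.75849914550781), (359.32293701171875, 314.7228088378906), 87.72676849365234) [[ 602. -248.]
 [ 916. -261.]
 [ 930.   99.]
 [ 616.  111.]]
```

View pics/scene0z.png

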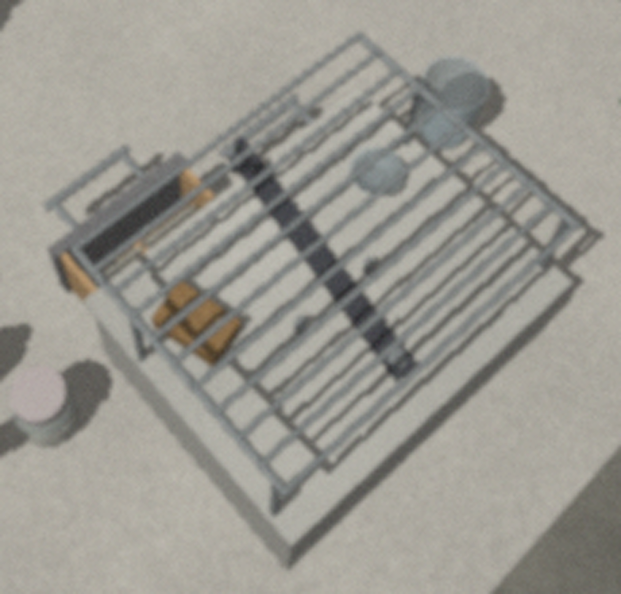

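View pics/top0z.png

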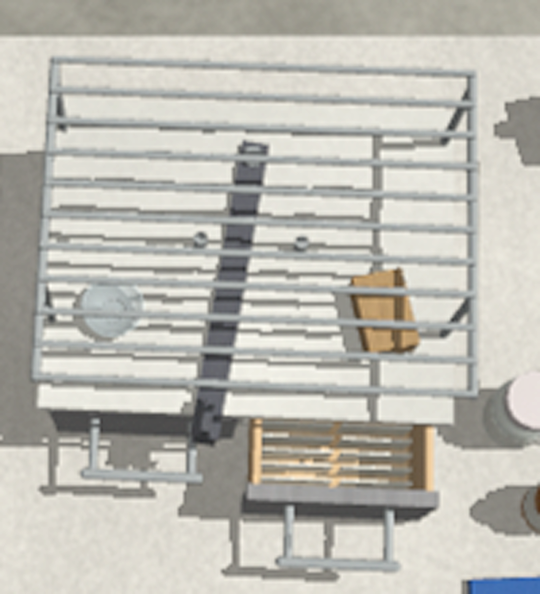

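Both views agree: chest origin ≈ (0.631, -0.070), yaw ≈ -2.2°. Rack wires are at about z 0.215 and the chest top at about 0.11, matching the text. Next I measure the handles and rib in the chest frame.

```bash
cat >> h.py <<'E'
YAW=np.deg2rad(-2.25); O=np.array([.631,-.070,0]); RC=Ro.from_euler('z',YAW).as_matrix()
def toC(W): return (W-O)@RC
def toW(P): return np.array(P)@RC.T+O
E
python3 - <<'E'
from h import *
for n in ['scene','top']:
    c=dict(np.load(f'/tmp/{n}0.npz')); W=cloud(c); C=toC(W)*1000; x,y,z=C[...,0],C[...,1],C[...,2]
    def st(name,m):
        P=C[m]; print(n,name,len(P), np.round(np.percentile(P,[2,50,98],axis=0)).astype(int).tolist() if len(P) else '')
    st('Lhandle',(x<-44)&(x>-75)&(y>20)&(y<150)&(z>60)&(z<85))
    h=(x<-75)&(x>-175)&(y<0)&(y>-170)&(z>60)&(z<110)
    st('Rfront',h&(z>90)); st('Rhandle',(x<-125)&(x>-175)&(y<0)&(y>-160)&(z>60)&(z<85))
    r=(z>128)&(z<150)&(abs(y)<110)&(x<60)&(x>-60); st('rib',r)
    print(np.round(cv2.minAreaRect(C[r][:,:2].astype(np.float32)),1) if 0 else cv2.minAreaRect(C[r][:,:2].astype(np.float32)))
    s=c['color']; g=s.astype(int); dark=(g.max(-1)<75)&(x>-40)&(x<250)&(abs(y)<100)&(z>112)&(z<122); st('bar',dark)
    P=C[dark]; 
    p=np.polyfit(P[:,0],P[:,1],1); print('bar angle',p)
    for nm,q in dict(box=(60,-120),dish=(80,120)).items(): pass
    st('dish',(z>118)&(z<135)&(x>0)&(x<150)&(y>70)&(y<165)); st('box',(z>128)&(z<140)&(x>0)&(x<150)&(y<-60)&(y>-165))
    st('beaker',(z>70)&(z<105)&(y>190)&(y<300)&(x>-50)&(x<150)); st('right things',(z>50)&(z<120)&(y<-190)&(y>-320)&(x>-120)&(x<150))
E
```

```text
scene Lhandle 106 [[-54, 35, 71], [-48, 90, 77], [-44, 139, 82]]
scene Rfront 0 
scene Rhandle 3 [[-127, -119, 71], [-126, -107, 75], [-125, -69, 76]]
scene rib 54 [[-20, -107, 130], [2, 30, 141], [59, 38, 146]]
((29.83026123046875, -30.247032165527344), (29.855318069458008, 167.2450408935547), 29.06284523010254)
scene bar 744 [[-3, -82, 112], [139, 13, 117], [246, 41, 121]]
bar angle [-0.10540161 24.06352036]
scene dish 141 [[64, 92, 118], [86, 124, 124], [114, 144, 129]]
scene box 405 [[59, -143, 130], [95, -118, 136], [128, -92, 140]]
scene beaker 185 [[25, 236, 71], [48, 280, 86], [93, 300, 98]]
scene right things 756 [[-62, -311, 52], [23, -275, 79], [59, -238, 102]]
top Lhandle 182 [[-54, 38, 70], [-50, 88, 75], [-45, 139, 79]]
top Rfront 0 
top Rhandle 2 [[-125, -96, 71], [-125, -69, 72], [-125, -42, 73]]
top rib 65 [[-21, -108, 129], [-3, 32, 141], [60, 37, 144]]
((30.033340454101562, -29.13182830810547), (31.215625762939453, 167.45294189453125), 29.18191909790039)
top bar 656 [[-17, -90, 112], [105, 18, 116], [240, 43, 120]]
bar angle [-0.12376785 28.85495428]
top dish 184 [[64, 94, 118], [92, 121, 122], [110, 144, 127]]
top box 463 [[58, -141, 130], [92, -116, 134], [126, -91, 138]]
top beaker 232 [[25, 235, 71], [76, 268, 88], [93, 299, 97]]
top right things 801 [[-73, -301, 51], [14, -271, 76], [55, -236, 99]]
```

```bash
cat >> h.py <<'E'
def plan(P, align=True):
    """rows-unit shift/roll from current pose to chest-frame mm point P with tool z along chest +-y"""
    o=ctrl.get_obs(); T=Ro.from_euler('xyz',o['eef_rot']).as_matrix()
    d=(toW(np.array(P)/1000)-o['ee_pos'])@T*1000
    y=RC[:,1]; z=T[:,2]; 
    best=min((s*y for s in(1,-1)),key=lambda v:-v@z)
    a=np.rad2deg(np.arctan2(np.cross(z,best)@T[:,0],z@best))
    print('shift',d.round(1),'roll',round(a,1),'| now chest',(toC(o['ee_pos'])*1000).round(1),'F',(o['force']@RC).round(1),'w',round(o['grip_width'],4),'t',round(o['time_s'],2),'zaxis',T[:,2].round(2),'x',T[:,0].round(3),'q',o['qpos'].round(2))
E
python3 - <<'E'
from h import *
for n in ['scene','top']:
    c=dict(np.load(f'/tmp/{n}0.npz')); C=toC(cloud(c))*1000; x,y,z=C[...,0],C[...,1],C[...,2]
    for lo,hi in((60,86),(86,104)):
        m=(z>lo)&(z<hi)&(y<0)&(y>-180)&(x<-20)&(x>-180)
        print(n,lo,np.histogram(x[m],bins=np.arange(-180,-19,5)), np.percentile(z[m],[5,50,95]).round() )
    m=(z>66)&(z<86)&(x<-90)&(y<0)&(y>-180)&(x>-180); print(np.percentile(C[m],[2,50,98],axis=0).round())
plan([-170,-88,50]); plan([-170,-88,180])
E
```

```text
scene 60 (array([  0,   0,   0,   0,   0,   0,   0,   0,   0,   0,   3,  53,  73,
        11,  10,  10,   9,   9,  11,   5,   0,   1,   3,   4, 155,   8,
         6,   8,   4,   4,   7,  10]), array([-180, -175, -170, -165, -160, -155, -150, -145, -140, -135, -130,
       -125, -120, -115, -110, -105, -100,  -95,  -90,  -85,  -80,  -75,
        -70,  -65,  -60,  -55,  -50,  -45,  -40,  -35,  -30,  -25,  -20])) [63. 75. 81.]
scene 86 (array([  0,   0,   0,   0,   0,   0,   0,   0,   0,   0,   0,   0,   0,
         0,   0,   0,   0,   0,   0,   0,   0,  23, 106, 102,  79,   8,
        11,  12,  10,  11,   7,   8]), array([-180, -175, -170, -165, -160, -155, -150, -145, -140, -135, -130,
       -125, -120, -115, -110, -105, -100,  -95,  -90,  -85,  -80,  -75,
        -70,  -65,  -60,  -55,  -50,  -45,  -40,  -35,  -30,  -25,  -20])) [ 92.  98. 102.]
[[-125. -138.   71.]
 [-118.  -90.   76.]
 [ -93.  -38.   81.]]
top 60 (array([  0,   0,   0,   0,   0,   0,   0,   0,   0,   0,   2, 106,  86,
        16,  17,  16,  18,  17,  16,  15,  14,  79,  48,   1,   2,   2,
         5,   6,   7,   7
[... 436 characters left out ...]
]), array([-180, -175, -170, -165, -160, -155, -150, -145, -140, -135, -130,
       -125, -120, -115, -110, -105, -100,  -95,  -90,  -85,  -80,  -75,
        -70,  -65,  -60,  -55,  -50,  -45,  -40,  -35,  -30,  -25,  -20])) [90. 96. 99.]
[[-125. -138.   70.]
 [-118.  -89.   74.]
 [ -92.  -37.   79.]]
shift [ 130.5  349.4 -217.5] roll 27.5 | now chest [-379.3 -442.4  180.3] F [-0.4  0.   0.7] w 0.0938 t 0.1 zaxis [ 0.43 -0.9  -0.  ] x [-0.     0.001 -1.   ] q [-1.2   0.3   1.52  0.    1.32 -0.07]
shift [   0.5  349.4 -217.7] roll 27.5 | now chest [-379.3 -442.4  180.3] F [-0.4  0.   0.7] w 0.0938 t 0.1 zaxis [ 0.43 -0.9  -0.  ] x [-0.     0.001 -1.   ] q [-1.2   0.3   1.52  0.    1.32 -0.07]
```

Right handle measured at chest (-120,-88), about 70 mm out, and both views agree. Moving to stand in front of it, gripper closed.

servo_tool:
  motion: [0, 35, -22, 3, 0, 70, -44, 6, 0, 105, -65, 9, 0, 140, -87, 12, 0, 175, -109, 15, 0, 210, -131, 18, 0, 245, -153, 21, 0, 280, -175, 24, 0, 315, -196, 27.5, 0, 350, -218, 27.5, 0, 350, -218, 27.5, 0, 350, -218, 27.5]
  gripper: 0
  force: 20

```text
time_s: 1.6
ee_pos: [0.4579, -0.1512, 0.1805]
eef_rot: [-1.689, 1.57, 2.985]
force: [-0.2, 0.2, -0.2]
grip_width: 0.0007
```

```bash
python3 - <<'E'
from h import *
plan([-160,-88,50])
plan([-60,-88,50])
E
```

```text
shift [1.305e+02 9.900e+00 1.000e-01] roll 0.0 | now chest [-169.8  -87.9  180.5] F [-0.2  0.2 -0.2] w 0.0007 t 1.6 zaxis [-0.04 -1.   -0.  ] x [-0.001  0.    -1.   ] q [-0.39  0.15  1.71 -0.    1.29  1.21]
shift [1.305e+02 1.099e+02 1.000e-01] roll 0.0 | now chest [-169.8  -87.9  180.5] F [-0.2  0.2 -0.2] w 0.0007 t 1.6 zaxis [-0.04 -1.   -0.  ] x [-0.001  0.    -1.   ] q [-0.39  0.15  1.71 -0.    1.29  1.21]
```

servo_tool:
  motion: [40, 0, 0, 0, 85, 0, 0, 0, 130, 0, 0, 0, 130, 20, 0, 0, 130, 35, 0, 0, 130, 47, 0, 0, 130, 59, 0, 0, 130, 71, 0, 0, 130, 83, 0, 0, 130, 93, 0, 0, 130, 100, 0, 0, 130, 103, 0, 0, 130, 104, 0, 0, 130, 104, 0, 0]

```text
time_s: 3.35
ee_pos: [0.562, -0.1549, 0.0508]
eef_rot: [3.104, 1.571, 1.494]
force: [-0.3, 0.0, 0.8]
grip_width: 0.0004
```

```bash
python3 - <<'E'
from h import *
plan([-63,-88,50])
E
```

```text
shift [0.8 2.6 0.4] roll 0.0 | now chest [-65.6 -87.6  50.8] F [-0.3 -0.   0.8] w 0.0004 t 3.35 zaxis [-0.04 -1.   -0.  ] x [ 0.  0. -1.] q [-0.33  0.51  1.55  0.    1.08  1.28]
```

servo_tool:
  motion: [0, 1, 0, 0, 0, 2, 0, 0, 0, 3, 0, 0, 0, 3, 0, 0]

```text
time_s: 3.85
ee_pos: [0.5652, -0.1551, 0.0507]
eef_rot: [1.565, 1.571, -0.045]
force: [0.2, 0.5, 0.6]
grip_width: 0.0002
```

servo_tool:
  motion: [0, 1, 0, 0, 0, 2, 0, 0, 0, 2, 0, 0]

```text
time_s: 4.22
ee_pos: [0.5669, -0.1552, 0.0506]
eef_rot: [-1.719, 1.57, 2.954]
force: [-2.9, -0.8, 1.1]
grip_width: 0.0004
```

```bash
python3 - <<'E'
from h import *
plan([-63,-88,50])
c=cam('top'); save(c,'top1.png'); 
im=cv2.imread('pics/top1.png')[90:260,200:420]; cv2.imwrite('pics/top1z.png',cv2.resize(im,None,fx=3.4,fy=3.4,interpolation=cv2.INTER_CUBIC))
C=toC(cloud(c))*1000; x,y,z=C[...,0],C[...,1],C[...,2]
m=(z>66)&(z<84)&(y<-30)&(y>-180)&(x<-20)&(x>-150)&((y<-110)|(y>-65));print(np.histogram(x[m],bins=np.arange(-150,-19,5)))
E
```

```text
shift [ 0.6 -2.3  0.4] roll 0.0 | now chest [-60.7 -87.6  50.6] F [-2.8 -0.9  1.1] w 0.0004 t 4.22 zaxis [-0.04 -1.   -0.  ] x [-0.001  0.    -1.   ] q [-0.33  0.52  1.54 -0.    1.09  1.28]
(array([0, 0, 0, 0, 0, 0, 0, 0, 0, 0, 0, 0, 0, 0, 0, 0, 0, 0, 0, 0, 0, 0,
       0, 0, 0, 0]), array([-150, -145, -140, -135, -130, -125, -120, -115, -110, -105, -100,
        -95,  -90,  -85,  -80,  -75,  -70,  -65,  -60,  -55,  -50,  -45,
        -40,  -35,  -30,  -25,  -20]))
```

View pics/top1z.png

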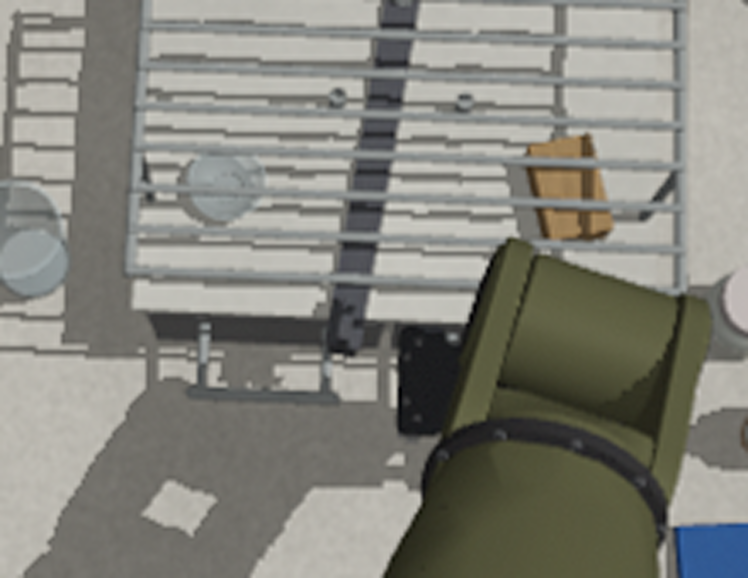

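The arm hides the drawer in the top view, so I push on and judge by the force.

servo_tool:
  motion: [0, 1, 0, 0, 0, 2, 0, 0, 0, 2, 0, 0]

```text
time_s: 4.65
ee_pos: [0.5678, -0.1552, 0.0503]
eef_rot: [-1.697, 1.567, 2.977]
force: [-11.9, 0.9, 4.5]
grip_width: 0.0003
```

```bash
python3 - <<'E'
from h import *
plan([-63,-88,50])
c=cam('scene'); save(c,'s1.png'); 
im=cv2.imread('pics/s1.png')[180:400,190:420]; cv2.imwrite('pics/s1z.png',cv2.convertScaleAbs(cv2.resize(im,None,fx=2.7,fy=2.7,interpolation=cv2.INTER_CUBIC),alpha=1.3,beta=15))
E
```

```text
shift [ 0.3 -3.1  0.4] roll 0.0 | now chest [-59.9 -87.6  50.3] F [-11.9   0.4   4.5] w 0.0003 t 4.65 zaxis [-0.04 -1.   -0.  ] x [-0.004  0.001 -1.   ] q [-0.33  0.52  1.53 -0.    1.09  1.28]
```

View pics/s1z.png

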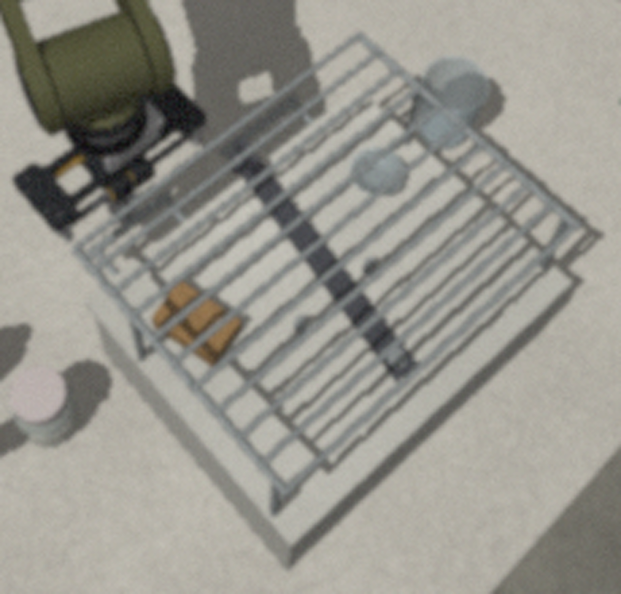

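Contact force rose to 12 N, and the scene view shows the drawer flush against the chest near crop (115,215). Backing off and lifting, then checking where the handle ended.

servo_tool:
  motion: [0, -8, 0, 0, 0, -40, 0, 0, -50, -55, 0, 0, -105, -75, -40, 0, -160, -85, -90, 0, -200, -85, -145, 0, -200, -85, -160, 0, -200, -85, -160, 0]

```text
time_s: 5.7
ee_pos: [0.4908, 0.0096, 0.2522]
eef_rot: [1.634, 1.567, 0.027]
force: [1.3, -0.0, 0.3]
grip_width: 0.0003
```

```bash
python3 - <<'E'
from h import *
for n in ['top','scene']:
    c=cam(n); save(c,n+'2.png')
    C=toC(cloud(c))*1000; x,y,z=C[...,0],C[...,1],C[...,2]
    g=(x<-20)&(x>-150)&(z>66)&(z<86)
    for a,b in((-138,-38),(38,138)):
        m=g&(y>a)&(y<b); P=C[m]
        if len(P): print(n,a,np.histogram(P[:,0],bins=np.arange(-80,-19,5))[0],np.percentile(P,[2,50,98],axis=0).round(1).tolist())
    r=(z>208)&(z<226)&(x>-20)&(x<8)&(abs(y)<165); P=C[r]; print('front wire',np.percentile(P,[3,50,97],axis=0).round(1).tolist())
    r=(z>128)&(z<150)&(abs(y)<60)&(x<10)&(x>-40); P=C[r]; print('rib',np.percentile(P,[3,50,97],axis=0).round(1).tolist() if len(P) else 0)
im=cv2.imread('pics/top2.png')[90:260,200:420]; cv2.imwrite('pics/top2z.png',cv2.resize(im,None,fx=3.4,fy=3.4,interpolation=cv2.INTER_CUBIC))
plan([-14,62,240])
E
```

```text
top -138 [ 0  0  0  0  0 72 80 24  9 13 12 11] [[-53.9, -135.4, 70.0], [-47.7, -89.2, 74.4], [-22.6, -40.5, 78.5]]
front wire [[-1.9, -155.0, 212.2], [0.6, -2.8, 215.9], [4.0, 153.2, 218.8]]
rib [[-15.2, 28.1, 137.7], [-3.1, 32.4, 140.6], [8.8, 36.6, 144.0]]
scene -138 [ 0  0  0  0  0 44 79 18  8  0  8 11] [[-53.9, -136.0, 70.0], [-46.8, -89.9, 76.2], [-21.0, -39.3, 80.9]]
scene 38 [ 0  0  0  0  1 31 63 12  3  0  2  5] [[-53.5, 39.4, 69.7], [-47.2, 97.2, 76.5], [-24.0, 134.2, 80.9]]
front wire [[-2.3, -156.1, 213.9], [1.0, -11.6, 217.5], [3.8, 154.0, 221.2]]
rib [[-20.8, 26.1, 130.7], [-9.7, 30.5, 142.5], [8.5, 37.8, 146.7]]
shift [ 10.4 129.6  10.2] roll 0.0 | now chest [-143.6   72.2  250.4] F [-0.1  0.2  0.2] w 0.0005 t 5.8 zaxis [-0.04 -1.    0.  ] x [ 0. -0. -1.] q [-0.06  0.12  1.58 -0.    1.44  1.55]
```

View pics/top2z.png

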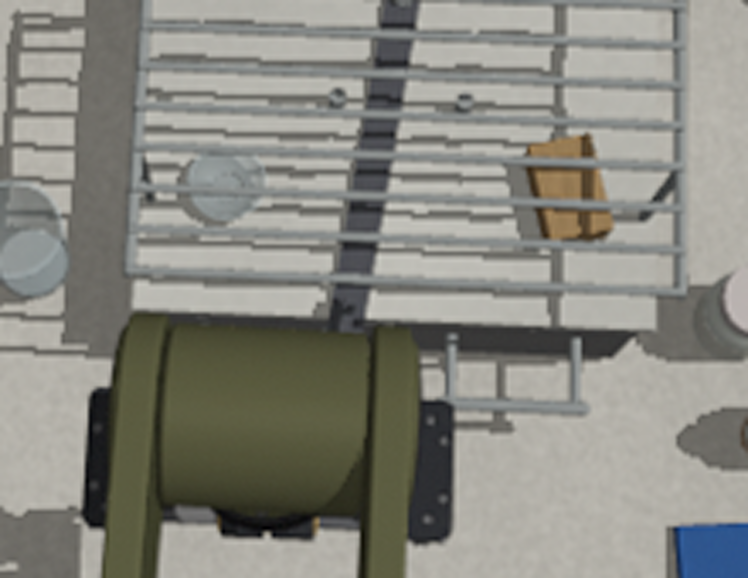

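The right handle now sits at the same depth as the left, shut one (x ≈ -48), with the rib at y ≈ 32. Next I place the closed fingers left of the rib, in front of the front wire, with the body above the rack (TCP z 0.131).

servo_tool:
  motion: [0, 45, 4, 0, 0, 90, 8, 0, 0, 122, 10, 0, 0, 129, 10, 0, 0, 129, 10, 0, 30, 129, 10, 0, 70, 129, 10, 0, 100, 129, 10, 0, 114, 129, 10, 0, 119, 129, 10, 0, 119, 129, 10, 0]

```text
time_s: 7.18
ee_pos: [0.6192, -0.0072, 0.1327]
eef_rot: [1.543, 1.57, -0.067]
force: [-0.1, -0.2, -0.2]
grip_width: 0.0005
```

```bash
python3 - <<'E'
from h import *
plan([-14,62,131])
c=cam('scene'); save(c,'s3.png'); 
im=cv2.imread('pics/s3.png')[180:400,190:420]; cv2.imwrite('pics/s3z.png',cv2.convertScaleAbs(cv2.resize(im,None,fx=2.7,fy=2.7,interpolation=cv2.INTER_CUBIC),alpha=1.3,beta=15))
E
```

```text
shift [1.7 0.3 0.3] roll 0.0 | now chest [-14.3  62.3 132.7] F [-0.1 -0.2 -0.2] w 0.0005 t 7.17 zaxis [-0.04 -1.    0.  ] x [ 0.001 -0.    -1.   ] q [-0.07  0.49  1.37  0.    1.28  1.54]
```

View pics/s3z.png

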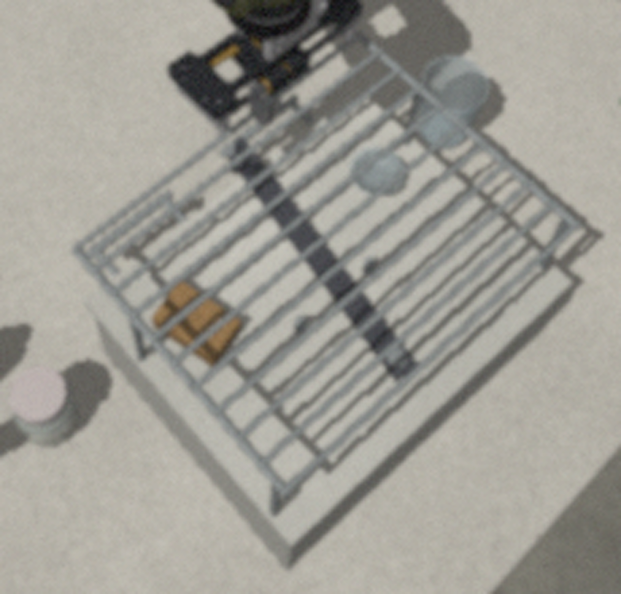

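servo_tool:
  motion: [3, 0, 3, 0, 3, 0, 12, 0, 3, 0, 22, 0, 3, 0, 32, 0, 3, 0, 42, 0, 3, 0, 52, 0, 3, 0, 62, 0, 3, 0, 72, 0, 3, 0, 82, 0, 3, 0, 92, 0, 3, 0, 102, 0, 3, 0, 108, 0, 3, 0, 112, 0, 3, 0, 112, 0]

```text
time_s: 8.98
ee_pos: [0.6146, -0.1191, 0.1287]
eef_rot: [-2.256, 1.571, 2.417]
force: [-0.3, 0.1, -0.3]
grip_width: 0.0003
```

```bash
python3 - <<'E'
from h import *
plan([-14,-58,131])
c=cam('scene'); save(c,'s4.png'); 
im=cv2.imread('pics/s4.png')[180:400,190:420]; cv2.imwrite('pics/s4z.png',cv2.convertScaleAbs(cv2.resize(im,None,fx=2.7,fy=2.7,interpolation=cv2.INTER_CUBIC),alpha=1.3,beta=15))
E
```

```text
shift [-2.3  0.5  8.3] roll -0.0 | now chest [-14.5 -49.7 128.7] F [-0.3  0.1 -0.3] w 0.0003 t 8.97 zaxis [-0.04 -1.   -0.  ] x [-0.  0. -1.] q [-0.25  0.51  1.35  0.    1.28  1.36]
```

View pics/s4z.png

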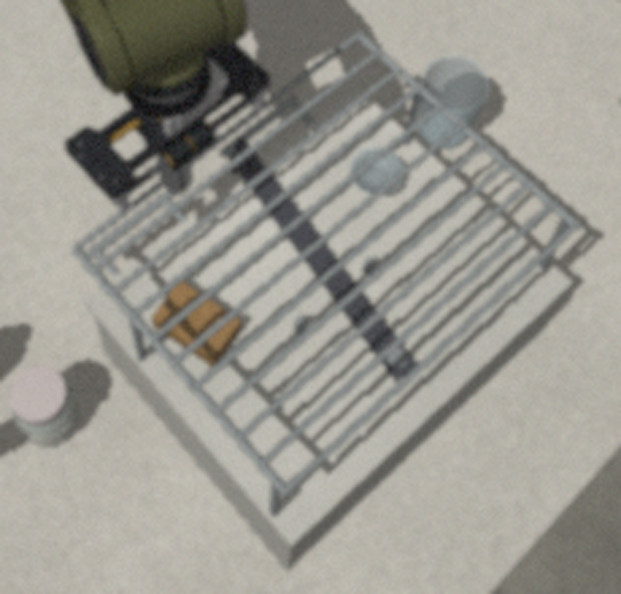

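The bar did not move, although the fingers went past it. I check where the rib and fingertips really are.

```bash
python3 - <<'E'
from h import *
o=ctrl.get_obs()
for n in ['scene','top']:
    c=cam(n); save(c,n+'5.png'); im=cv2.imread(f'pics/{n}5.png')
    C=toC(cloud(c))*1000; x,y,z=C[...,0],C[...,1],C[...,2]
    r=(z>122)&(z<160)&(abs(y)<100)&(x<20)&(x>-60); P=C[r]; print(n,'rib',len(P)); print(np.array(sorted(P.round().astype(int).tolist()))[::max(1,len(P)//25)].tolist())
    a=tuple(map(int,proj(c,o['ee_pos']))); th=.137
    b=tuple(map(int,proj(c,toW(np.array([235-242.5*np.cos(th),242.5*np.sin(th),143])/1000))))
    print('tcp',a,'rib',b)
    u,v=b; cr=im[v-50:v+50,u-60:u+60]; cr=cv2.resize(cr,None,fx=6,fy=6,interpolation=cv2.INTER_CUBIC)
    cv2.circle(cr,(360,300),3,(0,0,255),-1); cv2.circle(cr,((a[0]-u+60)*6,(a[1]-v+50)*6),3,(0,255,0),-1); cv2.imwrite(f'pics/{n}5z.png',cv2.convertScaleAbs(cr,alpha=1.4,beta=20))
E
```

```text
scene rib 58
[[-22, 34, 143], [-20, 35, 140], [-20, 39, 141], [-18, 30, 131], [-16, 36, 144], [-15, 38, 143], [-14, 34, 143], [-13, 29, 138], [-12, 32, 143], [-10, 30, 137], [-8, 28, 147], [-7, -57, 160], [-7, -47, 158], [-5, 29, 123], [-2, 26, 125], [1, 27, 145], [1, 31, 145], [2, 30, 143], [5, 27, 127], [6, 27, 135], [6, 27, 146], [7, 29, 144], [10, 26, 136], [10, 27, 124], [10, 30, 147], [11, 26, 132], [11, 29, 138], [11, 32, 130], [12, 32, 126]]
tcp (256, 253) rib (282, 235)
top rib 14
[[-21, 31, 125], [-21, 32, 139], [-21, 34, 125], [-21, 34, 138], [-21, 36, 136], [-21, 38, 135], [-20, 32, 144], [-20, 34, 144], [-20, 36, 143], [-18, 36, 141], [-15, 37, 140], [-13, 37, 143], [-11, 37, 142], [-8, 37, 140]]
tcp (337, 189) rib (301, 182)
```

View pics/scene5z.png

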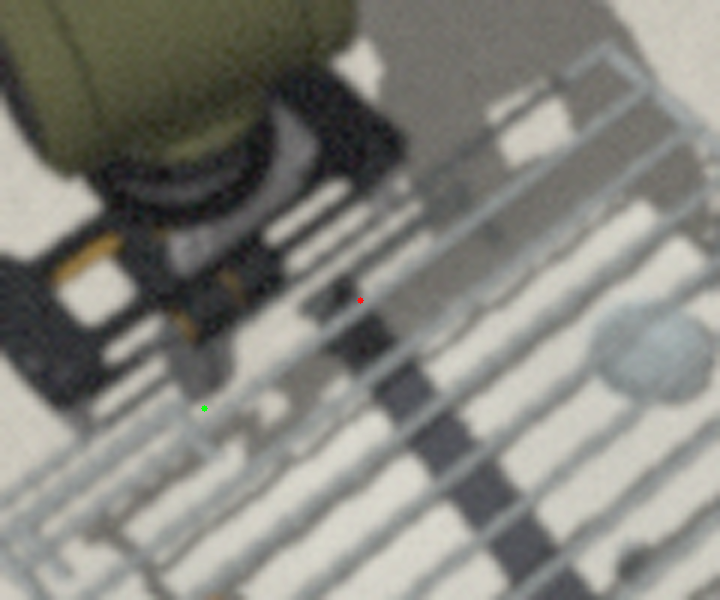

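View pics/top5z.png

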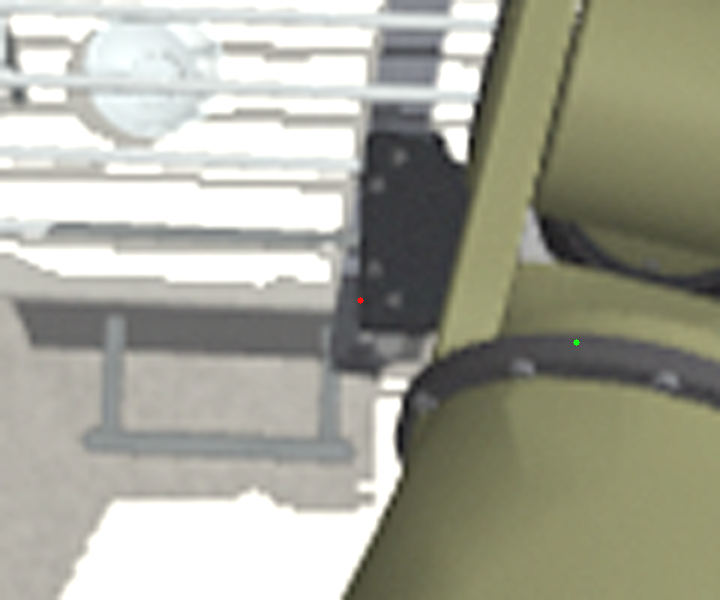

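```bash
python3 - <<'E'
from h import *
c=cam('scene'); C=toC(cloud(c))*1000
np.set_printoptions(linewidth=200)
for v in range(236,262,2):
    print(v,[tuple(C[v,u].round().astype(int)) if not np.isnan(C[v,u,0]) else None for u in range(248,264,2)])
E
```

```text
236 [(np.int64(7), np.int64(-81), np.int64(288)), (np.int64(2), np.int64(-72), np.int64(271)), (np.int64(6), np.int64(-70), np.int64(275)), (np.int64(10), np.int64(-66), np.int64(275)), (np.int64(13), np.int64(-63), np.int64(275)), (np.int64(15), np.int64(-59), np.int64(274)), (np.int64(18), np.int64(-56), np.int64(274)), (np.int64(14), np.int64(-46), np.int64(257))]
238 [(np.int64(-127), np.int64(4), np.int64(0)), (np.int64(1), np.int64(-72), np.int64(261)), (np.int64(8), np.int64(-71), np.int64(269)), (np.int64(14), np.int64(-70), np.int64(276)), (np.int64(17), np.int64(-66), np.int64(275)), (np.int64(17), np.int64(-61), np.int64(270)), (np.int64(18), np.int64(-56), np.int64(264)), (np.int64(0), np.int64(-37), np.int64(219))]
240 [(np.int64(-121), np.int64(-1), np.int64(2)), (np.int64(9), np.int64(-78), np.int64(269)), (np.int64(12), np.int64(-74), np.int64(269)), (np.int64(15), np.int64(-71), np.int64(270)), (np.int64(17), np.int64(-67), np.int64(266)), (np.int64(18), np.int64(-62), np.int64(262)), (np.int64(1), np.int64(-45), np.int64(219)), (np.int64(2), np.int64(-39), np.int64(
[... 2962 characters left out ...]
p.int64(3)), (np.int64(-70), np.int64(-35), np.int64(2)), (np.int64(26), np.int64(-90), np.int64(218)), (np.int64(28), np.int64(-86), np.int64(217)), (np.int64(-27), np.int64(-43), np.int64(77)), (np.int64(-55), np.int64(-17), np.int64(1)), (np.int64(-52), np.int64(-12), np.int64(-1)), (np.int64(-47), np.int64(-8), np.int64(2))]
260 [(np.int64(-69), np.int64(-43), np.int64(2)), (np.int64(27), np.int64(-97), np.int64(218)), (np.int64(29), np.int64(-92), np.int64(215)), (np.int64(-59), np.int64(-29), np.int64(-2)), (np.int64(-23), np.int64(-46), np.int64(75)), (np.int64(-20), np.int64(-42), np.int64(74)), (np.int64(-45), np.int64(-17), np.int64(4)), (np.int64(1), np.int64(-44), np.int64(109))]
```

The scene depth shows the visible finger face ending at z ≈ 157 mm while the reported TCP is at 129, so the fingers passed over the rib. I pull back over clear table to measure the real tip height.

servo_tool:
  motion: [0, -20, 0, 0, 0, -60, 0, 0, 0, -100, 0, 0, 0, -110, 0, 0, 0, -110, 0, 0]

```text
time_s: 9.8
ee_pos: [0.505, -0.1147, 0.1292]
eef_rot: [1.349, 1.57, -0.261]
force: [-0.7, 0.3, -0.6]
grip_width: 0.0004
```

```bash
python3 - <<'E'
from h import *
plan([-14,62,131])
o=ctrl.get_obs(); t=toC(o['ee_pos'])*1000
c=cam('scene'); save(c,'s6.png'); C=toC(cloud(c))*1000
m=(abs(C[...,0]-t[0])<14)&(abs(C[...,1]-t[1])<20)&(C[...,2]>60)&(C[...,2]<240)
P=C[m]; P=P[P[:,2].argsort()]; print(len(P),P[:12].round().tolist())
a=proj(c,o['ee_pos']); print(a); u,v=map(int,a); im=cv2.imread('pics/s6.png')
cr=cv2.resize(im[v-70:v+30,u-60:u+60],None,fx=6,fy=6,interpolation=cv2.INTER_CUBIC)
for dx in(-8,8):
  for dy in (-12,12):
    q=proj(c,toW((t+[dx,dy,0])/1000)); cv2.circle(cr,(int((q[0]-u+60)*6),int((q[1]-v+70)*6)),3,(0,255,0),-1)
cv2.imwrite('pics/s6z.png',cv2.convertScaleAbs(cr,alpha=1.6,beta=20))
E
```

```text
shift [  -1.7  110.2 -111.6] roll 0.0 | now chest [-124.2  -49.7  129.2] F [-0.7  0.2 -0.6] w 0.0004 t 9.8 zaxis [-0.04 -1.    0.  ] x [ 0.001 -0.    -1.   ] q [-0.29  0.28  1.67  0.    1.19  1.32]
134 [[-117.0, -50.0, 154.0], [-119.0, -49.0, 154.0], [-117.0, -53.0, 157.0], [-116.0, -48.0, 158.0], [-116.0, -44.0, 159.0], [-116.0, -47.0, 162.0], [-116.0, -57.0, 163.0], [-115.0, -44.0, 164.0], [-116.0, -50.0, 164.0], [-117.0, -46.0, 165.0], [-114.0, -54.0, 166.0], [-119.0, -47.0, 167.0]]
(np.float64(230.46268266537243), np.float64(226.82860261483717))
```

View pics/s6z.png

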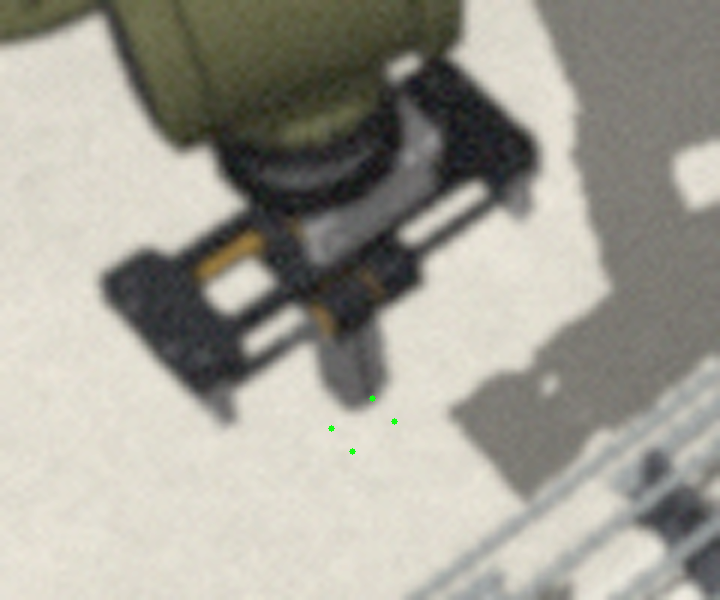

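```bash
python3 - <<'E'
from h import *
o=ctrl.get_obs(); t=toC(o['ee_pos'])*1000
c=cam('scene'); C=toC(cloud(c))*1000
D=C-t
m=(abs(D[...,0])<60)&(abs(D[...,1])<110)&(D[...,2]>10)&(D[...,2]<200)
for a in range(-100,101,10):
    k=m&(abs(D[...,1]-a)<5); P=D[k]
    if len(P): P=P[P[:,2].argsort()]; print(a,len(P),P[:3].round().astype(int).tolist(),'xmax',P[:,0].max().round(), 'xmin',P[:,0].min().round())
E
```

```text
-90 53 [[9, -85, 147], [33, -85, 150], [30, -86, 151]] xmax 33.0 xmin -32.0
-80 133 [[31, -79, 126], [33, -77, 127], [24, -80, 128]] xmax 34.0 xmin -35.0
-70 126 [[32, -74, 128], [32, -73, 130], [25, -67, 134]] xmax 34.0 xmin -36.0
-60 86 [[23, -57, 135], [27, -59, 137], [28, -63, 137]] xmax 33.0 xmin -32.0
-50 63 [[26, -50, 135], [-21, -48, 137], [25, -46, 138]] xmax 27.0 xmin -27.0
-40 63 [[26, -41, 135], [-23, -36, 136], [-22, -39, 136]] xmax 28.0 xmin -24.0
-30 68 [[-23, -29, 133], [27, -33, 137], [-22, -27, 137]] xmax 28.0 xmin -24.0
-20 162 [[5, -21, 121], [1, -22, 122], [10, -22, 123]] xmax 34.0 xmin -24.0
-10 144 [[8, -6, 37], [10, -8, 37], [9, -11, 38]] xmax 34.0 xmin -10.0
0 103 [[8, -1, 27], [8, 2, 28], [7, -4, 29]] xmax 34.0 xmin 5.0
10 99 [[7, 6, 27], [8, 9, 31], [9, 6, 36]] xmax 34.0 xmin 6.0
20 58 [[33, 20, 129], [33, 23, 131], [32, 18, 131]] xmax 34.0 xmin 16.0
30 35 [[24, 30, 132], [19, 32, 138], [24, 32, 139]] xmax 29.0 xmin 18.0
40 36 [[26, 42, 136], [27, 38, 136], [27, 36, 138]] xmax 29.0 xmin 16.0
50 37 [[27, 51, 136], [26, 55, 137], [24, 47, 137]] xmax 27.0 xmin 9.0
60 72 [[27, 60, 136], [26, 58, 137], [22, 58, 138]] xmax 32.0 xmin -32.0
70 117 [[5, 74, 123], [10, 73, 124], [31, 73, 129]] xmax 34.0 xmin -34.0
80 114 [[32, 75, 124], [33, 77, 127], [32, 78, 130]] xmax 34.0 xmin -32.0
90 35 [[33, 86, 153], [31, 87, 154], [33, 86, 161]] xmax 33.0 xmin -28.0
```

```bash
python3 - <<'E'
from h import *
c=dict(np.load('/tmp/scene0.npz')); W=cloud(c)
t=np.array([.23458,-.49719,.18026]); D=(W-t)*1000
m=(np.hypot(D[...,0],D[...,1])<75)&(D[...,2]>-60)&(D[...,2]<110)
P=D[m]; P=P[P[:,2].argsort()]; print(len(P),P[:25].round().astype(int).tolist())
E
```

```text
316 [[-15, 50, 25], [-29, 40, 25], [26, -44, 26], [-20, 45, 26], [-15, 52, 29], [28, -41, 29], [30, -39, 29], [-16, 53, 31], [-12, 49, 31], [-21, 43, 33], [-12, 47, 33], [29, -39, 33], [-18, 44, 34], [-13, 50, 34], [29, -44, 34], [-16, 46, 34], [-15, 51, 34], [-16, 55, 34], [-19, 56, 34], [-14, 48, 34], [26, -39, 35], [-23, 42, 35], [-17, 53, 35], [32, -42, 35], [33, -45, 35]]
```

The tool really sits about 25 mm higher than reported. It was the same at the start pose, and the cameras agree with the chest heights given in the text. I'll take 25 mm off all z targets and go round again to the left of the rib, to real tip 0.131 (reported 0.106).

servo_tool:
  motion: [0, 0, -35, 0, 0, 0, -75, 0, 0, 10, -108, 0, 0, 40, -112, 0, 0, 75, -112, 0, 0, 102, -112, 0, 0, 110, -112, 0, 0, 110, -112, 0, 10, 110, -112, 0, 20, 110, -112, 0, 23, 110, -112, 0, 23, 110, -112, 0]

```text
time_s: 11.4
ee_pos: [0.6188, -0.0071, 0.1056]
eef_rot: [-1.715, 1.571, 2.958]
force: [-0.5, -0.3, 0.7]
grip_width: 0.0008
```

```bash
python3 - <<'E'
from h import *
plan([-14,62,106])
E
```

```text
shift [-0.4  0.7  0.4] roll 0.0 | now chest [-14.7  62.4 105.6] F [-0.4 -0.3  0.7] w 0.0008 t 11.4 zaxis [-0.04 -1.   -0.  ] x [-0.  0. -1.] q [-0.07  0.52  1.4   0.    1.23  1.54]
```

servo_tool:
  motion: [0, 0, 5, 0, 0, 0, 12, 0, 0, 0, 20, 0, 0, 0, 29, 0, 0, 0, 38, 0, 0, 0, 47, 0, 0, 0, 47, 0]

```text
time_s: 12.28
ee_pos: [0.6171, -0.0549, 0.1058]
eef_rot: [0.721, 1.571, -0.89]
force: [0.2, -0.6, -0.1]
grip_width: 0.0005
```

```bash
python3 - <<'E'
from h import *
plan([-14,-58,106])
c=cam('scene'); save(c,'s7.png'); 
im=cv2.imread('pics/s7.png')[180:400,190:420]; cv2.imwrite('pics/s7z.png',cv2.convertScaleAbs(cv2.resize(im,None,fx=2.7,fy=2.7,interpolation=cv2.INTER_CUBIC),alpha=1.3,beta=15))
E
```

```text
shift [-0.2  0.5 72.6] roll -0.0 | now chest [-14.5  14.6 105.8] F [ 0.2 -0.6 -0.1] w 0.0005 t 12.28 zaxis [-0.04 -1.    0.  ] x [ 0. -0. -1.] q [-0.15  0.52  1.39 -0.    1.23  1.46]
```

View pics/s7z.png

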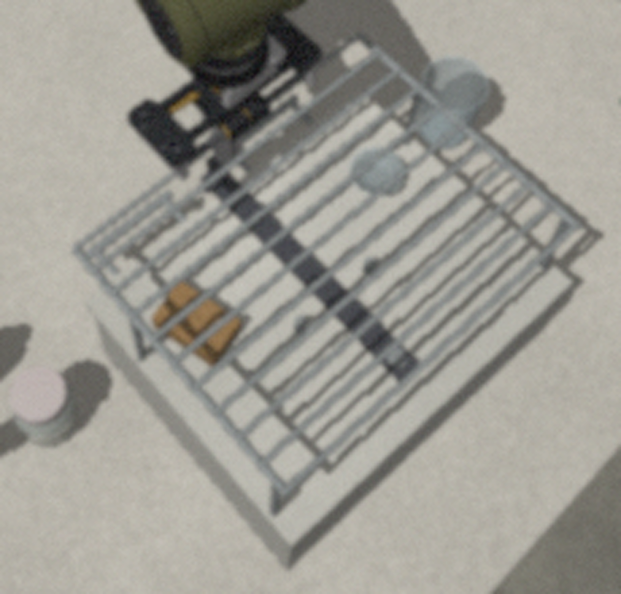

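The bar now moves with the fingers; its free end is at crop (215,175). Continuing to the stop.

servo_tool:
  motion: [0, 0, 8, 0, 0, 0, 18, 0, 0, 0, 28, 0, 0, 0, 38, 0, 0, 0, 48, 0, 0, 0, 56, 0, 0, 0, 63, 0, 0, 0, 67, 0, 0, 0, 69, 0, 0, 0, 69, 0]

```text
time_s: 13.58
ee_pos: [0.6144, -0.1231, 0.1057]
eef_rot: [-0.661, 1.571, -2.271]
force: [0.2, -0.0, -0.6]
grip_width: 0.0007
```

servo_tool:
  motion: [0, 0, 1, 0, 0, 0, 2, 0, 0, 0, 3, 0, 0, 0, 3, 0]

```text
time_s: 14.08
ee_pos: [0.6143, -0.1261, 0.1057]
eef_rot: [-1.848, 1.571, 2.825]
force: [0.4, 0.1, 0.1]
grip_width: 0.0005
```

servo_tool:
  motion: [0, 0, 1, 0, 0, 0, 2, 0, 0, 0, 2, 0]

```text
time_s: 14.45
ee_pos: [0.6142, -0.1281, 0.1058]
eef_rot: [0.566, 1.571, -1.044]
force: [0.7, -0.1, 0.2]
grip_width: 0.0004
```

servo_tool:
  motion: [0, 0, 1, 0, 0, 0, 2, 0, 0, 0, 3, 0, 0, 0, 3, 0]

```text
time_s: 14.95
ee_pos: [0.6143, -0.1295, 0.1057]
eef_rot: [-3.134, 1.569, 1.54]
force: [2.0, 10.2, 1.5]
grip_width: 0.0003
```

```bash
cat > bar.py <<'E'
from h import *
import sys
plan([-14,-58,106])
for n in ['scene','top']:
    c=cam(n); save(c,sys.argv[1]+n+'.png'); C=toC(cloud(c))*1000; x,y,z=C[...,0],C[...,1],C[...,2]
    m=(z>111)&(z<122)&(x>20)&(x<200)&(abs(y)<75)&(c['color'].max(-1)<95); P=C[m]
    q=np.polyfit(P[:,0]-235,P[:,1],1); print(n,len(P),'theta',np.arctan(-q[0]).round(3),'y at pin',q[1].round(1), 'via pin',np.arctan(np.median(-P[:,1]/(P[:,0]-236))).round(3))
im=cv2.imread(f'pics/{sys.argv[1]}scene.png')[180:400,190:420]; cv2.imwrite(f'pics/{sys.argv[1]}z.png',cv2.convertScaleAbs(cv2.resize(im,None,fx=2.7,fy=2.7,interpolation=cv2.INTER_CUBIC),alpha=1.3,beta=15))
E
python3 bar.py b1
```

```text
shift [-0.3  0.4 -2.1] roll 0.1 | now chest [-14.4 -60.1 105.7] F [ 1.6 10.2  1.5] w 0.0003 t 14.95 zaxis [-0.04 -1.   -0.  ] x [ 0.     0.002 -1.   ] q [-0.27  0.54  1.37  0.    1.24  1.34]
scene 688 theta -0.262 y at pin 2.5 via pin -0.29
top 239 theta -0.226 y at pin -2.9 via pin -0.272
```

View pics/b1z.png

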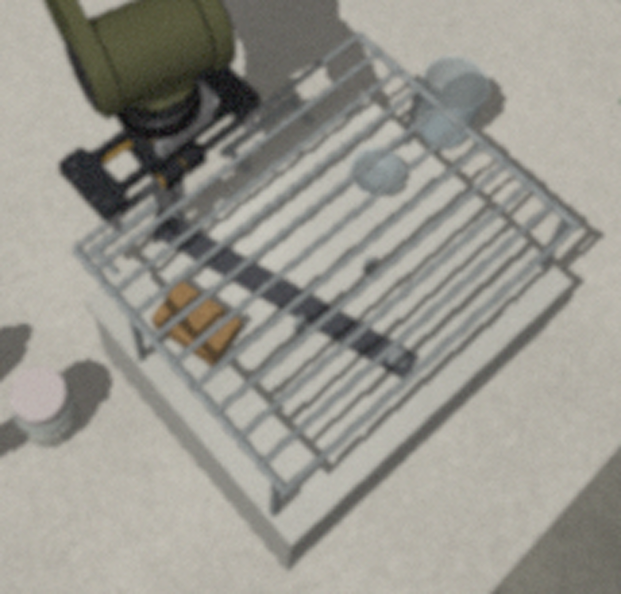

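The contact force is 10 N with the bar against its stop peg (crop (305,325)). Leaving the rib and moving to above the left handle bar.

servo_tool:
  motion: [0, 0, -4, 0, 0, -5, -12, 0, 0, -40, -20, 0, 0, -60, -50, 0, 0, -60, -90, 0, 0, -55, -125, 0, 0, -40, -146, 0, 0, -34, -148, 0, 0, -34, -148, 0, 15, -34, -148, 0, 30, -34, -148, 0, 36, -34, -148, 0, 36, -34, -148, 0]

```text
time_s: 16.68
ee_pos: [0.5856, 0.0181, 0.0691]
eef_rot: [-1.556, 1.57, 3.117]
force: [0.5, 0.6, 0.3]
grip_width: 0.0006
```

```bash
python3 bar.py b2; python3 - <<'E'
from h import *
c=cam('scene'); C=toC(cloud(c))*1000; x,y,z=C[...,0],C[...,1],C[...,2]
r=(z>128)&(z<150)&(abs(y)<100)&(x<20)&(x>-40); P=C[r]; print('rib',np.percentile(P,[3,50,97],axis=0).round(1).tolist())
for a,b in((-138,-38),(38,138)):
    P=C[(x<-40)&(x>-70)&(z>66)&(z<86)&(y>a)&(y<b)]; print(len(P),np.median(P,0).round(1))
o=ctrl.get_obs(); t=toC(o['ee_pos'])*1000; D=C-t
P=D[(abs(D[...,0])<12)&(abs(D[...,1])<16)&(z>83)&(z<200)]; P=P[P[:,2].argsort()]; print('tip above tcp',P[:6].round().tolist())
E
```

```text
shift [-36.9  34.8 144.2] roll -0.0 | now chest [-48.8  86.2  69.1] F [0.5 0.6 0.3] w 0.0006 t 16.68 zaxis [-0.04 -1.    0.  ] x [-0.001  0.    -1.   ] q [-0.03  0.49  1.53 -0.    1.12  1.58]
scene 693 theta -0.248 y at pin -0.5 via pin -0.291
top 536 theta -0.301 y at pin 1.9 via pin -0.287
rib [[-39.6, -78.1, 131.9], [6.4, -71.4, 142.5], [19.1, 86.3, 146.2]]
141 [-47.9 -88.9  76.1]
108 [-47.2  82.8  76. ]
tip above tcp [[9.0, 3.0, 27.0], [7.0, 1.0, 27.0], [9.0, -5.0, 31.0], [7.0, 12.0, 32.0], [-7.0, -10.0, 33.0], [8.0, 7.0, 33.0]]
```

View pics/b2z.png

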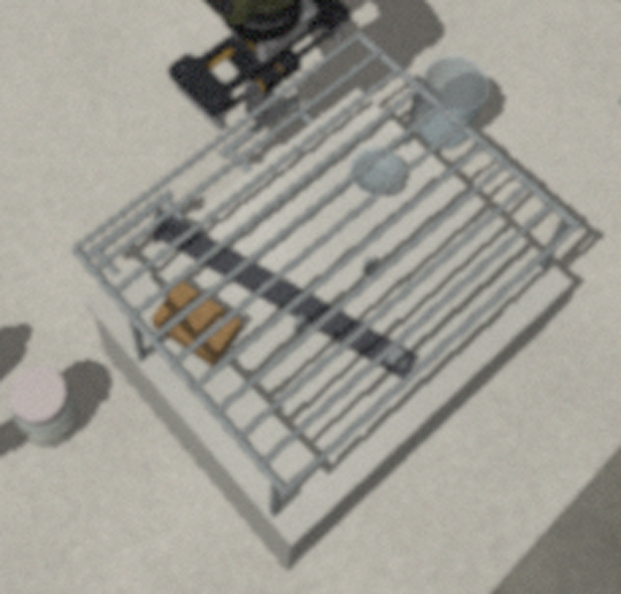

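Rib at y ≈ -71 (stop is -72) and both drawers shut. Hooking behind the shut drawer's handle would put the gripper body into the rack wire. I first press lightly on the handle bar and drag it out a little by friction.

servo_tool:
  motion: [5, 0, 0, 0, 10, 0, 0, 0, 14, 0, 0, 0, 15, 0, 0, 0, 15, 0, 0, 0]

```text
time_s: 17.45
ee_pos: [0.5859, 0.0182, 0.0547]
eef_rot: [-1.56, 1.571, 3.113]
force: [0.5, 0.0, -0.3]
grip_width: 0.0005
```

servo_tool:
  motion: [1, 0, 0, 0, 2, 0, 0, 0, 2, 0, 0, 0]

```text
time_s: 17.82
ee_pos: [0.5859, 0.0182, 0.0527]
eef_rot: [-1.898, 1.571, 2.775]
force: [0.4, 0.5, -0.2]
grip_width: 0.0002
```

servo_tool:
  motion: [1, 0, 0, 0, 1, 0, 0, 0]

```text
time_s: 18.08
ee_pos: [0.5861, 0.0182, 0.0523]
eef_rot: [1.557, 1.57, -0.053]
force: [-1.7, 0.4, 6.3]
grip_width: 0.0004
```

servo_tool:
  motion: [1, 0, 0, 0, 1, 0, 0, 0]

```text
time_s: 18.32
ee_pos: [0.5862, 0.0182, 0.052]
eef_rot: [1.551, 1.57, -0.059]
force: [-5.5, -0.4, 12.7]
grip_width: -0.0
```

Contact on the bar at reported z 52, 13 N. Dragging back 35 mm.

servo_tool:
  motion: [0, -2, 0, 0, 0, -5, 0, 0, 0, -9, 0, 0, 0, -13, 0, 0, 0, -17, 0, 0, 0, -21, 0, 0, 0, -25, 0, 0, 0, -29, 0, 0, 0, -32, 0, 0, 0, -32, 0, 0]

```text
time_s: 19.58
ee_pos: [0.5548, 0.0194, 0.0521]
eef_rot: [1.578, 1.568, -0.032]
force: [-1.3, 0.1, 10.3]
grip_width: 0.0003
```

```bash
cat > hd.py <<'E'
from h import *
import sys
plan([-50,88,69])
for n in ['scene','top']:
    c=cam(n); save(c,sys.argv[1]+n+'.png'); C=toC(cloud(c))*1000; x,y,z=C[...,0],C[...,1],C[...,2]
    for a,b in((-138,-38),(38,138)):
        P=C[(x<-40)&(x>-170)&(z>68)&(z<83)&(y>a)&(y<b)]; H=np.histogram(P[:,0],bins=np.arange(-170,-39,5)); print(n,a,[(int(e),int(k)) for e,k in zip(H[1],H[0]) if k>8])
im=cv2.imread(f'pics/{sys.argv[1]}scene.png')[180:400,190:420]; cv2.imwrite(f'pics/{sys.argv[1]}z.png',cv2.convertScaleAbs(cv2.resize(im,None,fx=2.7,fy=2.7,interpolation=cv2.INTER_CUBIC),alpha=1.3,beta=15))
E
python3 hd.py d1
```

```text
shift [-16.8  29.7  -1.6] roll 0.0 | now chest [-79.6  86.4  52.1] F [-1.3  0.1 10.3] w 0.0003 t 19.57 zaxis [-0.04 -1.   -0.  ] x [ 0.003 -0.    -1.   ] q [-0.03  0.45  1.64 -0.    1.05  1.58]
scene -138 [(-55, 46), (-50, 72), (-45, 20)]
scene 38 [(-85, 28), (-80, 49), (-75, 13), (-60, 9), (-55, 10)]
top -138 [(-55, 80), (-50, 75), (-45, 27)]
top 38 []
```

View pics/d1z.png

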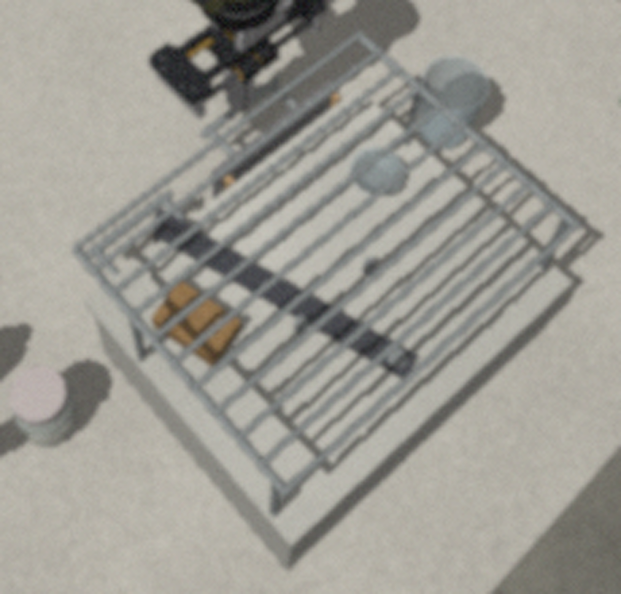

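The drawer followed: handle now at x ≈ -80 (31 mm out). Now lift, go behind the bar, lower and hook it.

servo_tool:
  motion: [-6, 0, 0, 0, -15, 0, 0, 0, -15, 12, 0, 0, -15, 25, 0, 0, -15, 26, 0, 0, 0, 26, 0, 0, 15, 26, 0, 0, 23, 26, 0, 0, 23, 26, 0, 0]

```text
time_s: 20.8
ee_pos: [0.5794, 0.0184, 0.0269]
eef_rot: [-1.551, 1.569, 3.122]
force: [0.0, 0.2, 0.9]
grip_width: 0.0004
```

```bash
python3 hd.py d2
```

```text
shift [-42.1   4.9  -1.7] roll 0.0 | now chest [-55.   86.3  26.9] F [0.  0.2 0.9] w 0.0004 t 20.8 zaxis [-0.04 -1.    0.  ] x [-0.001  0.    -1.   ] q [-0.03  0.53  1.58 -0.    1.03  1.58]
scene -138 [(-55, 38), (-50, 80), (-45, 21)]
scene 38 [(-80, 9), (-55, 14), (-50, 26), (-45, 9)]
top -138 [(-55, 77), (-50, 82), (-45, 25)]
top 38 []
```

View pics/d2z.png

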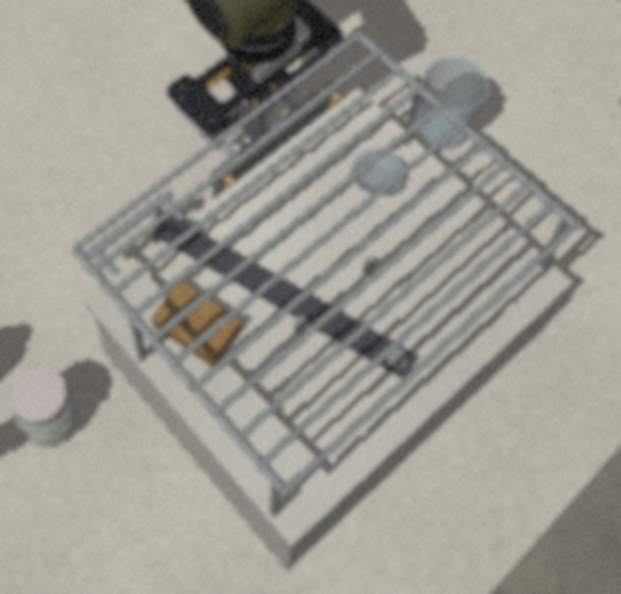

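The drawer is still out and the fingers are in the gap behind the bar. Pulling.

servo_tool:
  motion: [0, -8, 0, 0, 0, -14, 0, 0, 0, -21, 0, 0, 0, -29, 0, 0, 0, -37, 0, 0, 0, -45, 0, 0, 0, -53, 0, 0, 0, -61, 0, 0, 0, -68, 0, 0, 0, -74, 0, 0, 0, -78, 0, 0, 0, -80, 0, 0, 0, -81, 0, 0, 0, -81, 0, 0]

```text
time_s: 22.65
ee_pos: [0.5002, 0.0216, 0.0278]
eef_rot: [1.598, 1.568, -0.012]
force: [9.1, 0.0, -5.9]
grip_width: 0.001
```

servo_tool:
  motion: [0, -1, 0, 0, 0, -2, 0, 0, 0, -2, 0, 0]

```text
time_s: 23.02
ee_pos: [0.5001, 0.0216, 0.028]
eef_rot: [1.598, 1.563, -0.013]
force: [23.5, -0.1, -16.5]
grip_width: 0.0008
```

Hard stop at 23 N with no more travel, so it is fully out. Releasing: forward off the bar within the gap, up, and away.

servo_tool:
  motion: [0, 4, 0, 0, 0, 10, 0, 0, 0, 14, 0, 0, 0, 14, 0, 0, -25, 14, 0, 0, -60, 14, 0, 0, -110, 14, 0, 0, -150, 0, 0, 0, -170, -40, 0, 0, -170, -90, 0, 0, -170, -120, 0, 0, -170, -120, 0, 0]

```text
time_s: 24.52
ee_pos: [0.376, 0.0265, 0.1982]
eef_rot: [1.599, 1.57, -0.011]
force: [0.0, 0.2, -0.1]
grip_width: 0.0006
```

```bash
python3 hd.py d3; python3 bar.py b3; python3 - <<'E'
from h import *
im=cv2.imread('pics/d3top.png')[30:260,180:450]; cv2.imwrite('pics/d3tz.png',cv2.resize(im,None,fx=2.6,fy=2.6,interpolation=cv2.INTER_CUBIC))
c=cam('scene'); C=toC(cloud(c))*1000; x,y,z=C[...,0],C[...,1],C[...,2]
r=(z>128)&(z<150)&(y>-95)&(y<95)&(x<18)&(x>-28); print('rib',np.percentile(C[r],[3,50,97],axis=0).round(1).tolist())
E
```

```text
shift [129.4 208.4  -1.5] roll 0.0 | now chest [-258.6   86.4  198.2] F [ 0.   0.2 -0.1] w 0.0006 t 24.52 zaxis [-0.04 -1.   -0.  ] x [ 0.001 -0.    -1.   ] q [-0.03 -0.12  1.93  0.    1.32  1.58]
scene -138 [(-55, 38), (-50, 83), (-45, 17)]
scene 38 [(-155, 31), (-150, 51), (-145, 28), (-140, 10), (-130, 9), (-90, 52), (-85, 17)]
top -138 [(-55, 82), (-50, 78), (-45, 22)]
top 38 [(-155, 75), (-150, 88), (-145, 25), (-140, 12), (-135, 14), (-130, 12), (-125, 11), (-120, 16), (-115, 14), (-110, 18), (-105, 15), (-100, 38)]
shift [ 92.2 243.  144.4] roll 0.0 | now chest [-257.1   86.4  198. ] F [ 0.3  0.4 -0.5] w 0.0006 t 24.62 zaxis [-0.04 -1.   -0.  ] x [ 0.001 -0.    -1.   ] q [-0.03 -0.11  1.93 -0.    1.32  1.58]
scene 723 theta -0.247 y at pin 1.7 via pin -0.287
top 569 theta -0.291 y at pin 0.7 via pin -0.289
rib [[-11.8, -78.2, 131.8], [7.1, -73.0, 142.0], [17.3, -65.4, 146.2]]
```

View pics/d3tz.png

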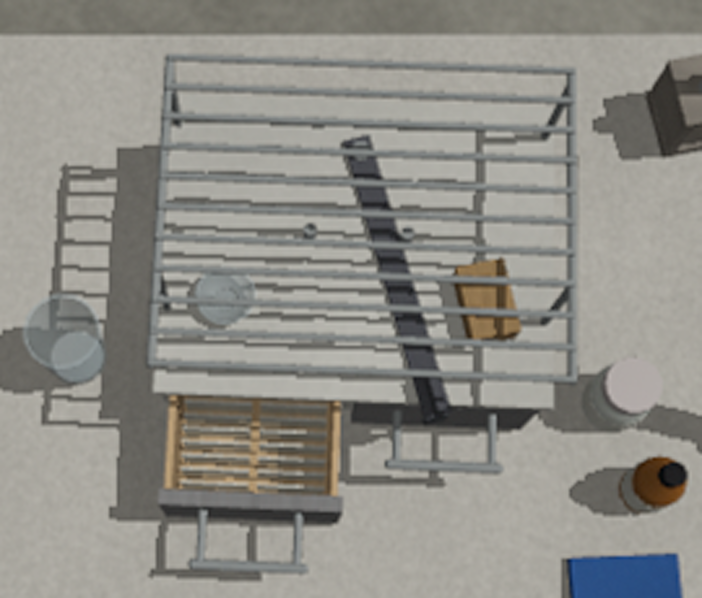

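View pics/d3scene.png

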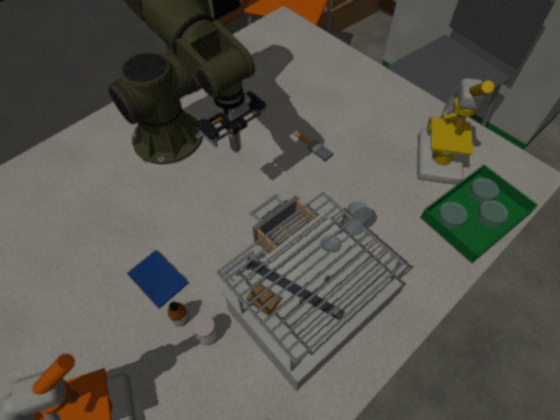

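Left handle at x ≈ -149 (100 mm out), right handle unchanged at -49 (shut), rib at y ≈ -73 at its stop. The bystanders look unmoved and the arm is clear, so I'm handing in.

```bash
python3 -c "
from h import *
print(ctrl.hand_in())"
```

```text
the job is handed in; nothing more can be done
None
```

The job is done and handed in at about 24.7 s of the 54 s allowed; no verdict was reported.

**What I did, in order**
1. **Right-hand drawer:** I pushed it shut by its handle until it met its stop at about 12 N.
2. **Lock bar:** I swung it by the rib to its right stop, where the force rose to about 10 N.
3. **Left-hand drawer:** Hooking behind the shut drawer's handle would have put the gripper body into the rack wire. I pressed on the handle bar and dragged it out about 31 mm, then hooked behind it. I pulled it to its outer stop (about 23 N, no further travel), let go and backed the arm away.

**Last checks**
- The left handle is about 100 mm further out than when shut.
- The right handle sits at the shut depth.
- The rib measures y ≈ -73 mm against -72 mm at the stop, and the bar angle is about 0.29 rad against 0.30.
- By eye, the things standing around have not moved.
- The wrist force was near zero after I let go.

**What disagreed**
- **Tool height:** The fingertips are really about 25 mm higher than the reported tool position, measured in the scene camera. My first pass at the bar therefore went over the rib without touching it, and I corrected for this from then on. The drawer push, made before I found this, only just caught the top of the handle but still shut the drawer.
- **Bar angle:** Straight-line fits to the bar were noisy (0.25 to 0.29 rad), so I relied on the rib position and the stop force.

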